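Tuck the orange sample board under the copy stand's spring clip

ROBOT

A 6-joint arm with a two-finger parallel gripper is mounted at the origin on the work surface. World frame = base frame: x ahead of the robot, y to its left, z up, the work surface at z = 0. Lengths are in mm, angles in degrees, forces in N, time in s.
With the tool pointing down it reaches from about 325 to 900 mm from the base axis. Payload 6.1 kg.
Tool frame: the origin (TCP) lies midway between the tips of the shut fingers; the grasp point (between the pads) lies 19 mm behind it; z points along the fingers, y is the line along which they close (so a half turn about z gives the same grasp; the last joint's range is limited). The gripper opens to 85 mm and grips with 20 to 120 N. Pads are 22 mm wide; open, the fingers measure 114 mm over their backs; the gripper's body (76 mm by 85 mm) begins 54 mm behind the grasp point. The pads swing forward as they close: fully open they stand 13 mm farther back than shut.
Start: joints at [68.978, 12.628, 87.462, -0, 79.91, -7.225], TCP at [149.049, 606.96, 231.3] pointing down, gripper open.
Joint ranges: [-170.65, 170.65], [-52.31, 119.04], [5.05, 147.46], [-71.25, 251.25], [11.57, 151.72], [-153.62, 153.62]. Speed limits (degrees/s): [147.25, 147.25, 172.46, 180, 180, 180].

INTERFACE

Orientations are given as a 3x3 rotation matrix whose columns are the frame's x, y, z axes.
In Python, from plant import state, viewer, ticket gives the robot as it stands. The module is installed in compiled form; this text tells all that it offers.
- The arm moves only by the shell command python3 -m handwheel 'ROWS' [OPENING] [FORCE]. ROWS is text: rows parted by semicolons, each of 4 numbers parted by spaces: the shift along the world's x, y, z scaled (see below), then the turn about the world's z scaled (see below). A call has exactly 8 rows; each row is the pose to reach, as a shift and turn from the pose commanded when the call began; what a row does not reach only later rows make up. The controller multiplies each number of a shift by 1000 mm and each number of a turn by pi/2 rad. A row lasts 1/10 s, in which the tool goes at most 50 mm and 8.59 degrees, less where a joint would pass 70% of its speed; a pose out of reach is approached as far as the arm can. A call with a number of a shift or a turn outside -1 to 1 is refused whole. A call with a gripper value outside its range is refused whole. OPENING is the opening, from 0 (shut) to 1 (fully open), set as the call begins (- or left out, the last holds). The fingers move at their own pace and stop on an object; FORCE is the grip in N (left out, the last holds). Time passes only in rows, so rows that repeat a pose let the fingers close, or fill a call up. It gives the time, the measured TCP pose, the force, the opening and the grip force at its end, in the units of the state.
- state(): the state, without advancing time (a new reading comes with each control period).
- viewer.camera(name): name is "scene" or "top" or "wrist"; returns the picture (480x640x3 uint8, blue, green, red); there is no depth.
- viewer.camera_model(name): a dict with "camera_matrix" (3x3 intrinsics, pixels), "view" (4x4, takes a point from world to camera coordinates); the wrist camera has in their place "hand_eye" (4x4, takes a point from camera to tool coordinates, whose origin is the TCP and whose axes are the flange's). Camera axes: x right, y up, looking along -z (the intrinsics and any distortion apply to the point x, -y, -z); pixel columns grow to the right and rows downward; lengths in mm; the calibration is good to about 2 mm. A picture is of the moment at which its call begins: read the wrist's pose just before it. camera_model takes no time and is no camera call.
- ticket.close_job(): hands the job in; it is judged then, once.
The state is a dict: "t": time; "joints": joint angles; "joint_vel": joint speeds; "tau": joint torques, N m; "eef_pos": TCP position; "eef_rot": TCP orientation; "force": force on the tool from outside, world axes, zero at the start; "moment": the same for the moment, N m; "width": finger opening in mm; "grip_force": force on a finger pad.
Only numpy, scipy, OpenCV 4.12 (cv2) and the standard library are available. Lean on these libraries where they do the work, as an engineer would, in place of code of your own. Each camera call takes 0.05 s, during which the arm holds its last target. There are 200 camera calls.

TASK

Someone has left the orange tester pot standing on the orange paint sample board: put the pot upright on the cork mat, beside the teal pot. Then tuck the orange board under the spring clip of the sloped copy stand, on top of the two boards already there: lying flat on them and lined up with them, painted face up, its upper end under the clip and its lower end down behind the ledge. Leave those two boards in place and do not disturb anything else on the desk.

Things in the scene. Friction and masses are not known exactly. Their poses are not given: they have to be found in the camera images.
- board_orange: Loose painted sample board of MDF, 150 x 50 x 15 mm, about 85 g, upper face orange. Lies flat on the desk at the start. Origin: centre of its underside; x along the 150 mm length, y across the 50 mm width, z out of the painted face. Its two ends are alike.
- pot_orange: Closed tester pot, a cylinder 54 mm in diameter and 68 mm high, about 0.16 kg, white with an orange band and black lid; stands on the orange board at the start. Origin: centre of its underside, z up.
- mat: Thin cork mat fixed to the desk, 120 mm (its x) by 210 mm (its y), 4 mm thick. Origin: centre of its underside, z up. The teal pot stands on the half towards its -y end; the half towards +y is free.
- rest: White sloped plate of the copy stand (fixed), rising 30 degrees from level. Origin: on the plate's surface, mid-width, at the ledge's inner face; x points up the slope, y across, z square out of the plate. Plate 220 mm wide, x -16 to 248 mm. Two 15 mm boards lie on it at y = 0 from x = 1 mm, filling z = 0 to 30 mm; a third on top has its underside at z = 30 mm.
- ledge_top (a point): Middle of the ledge's upper inner edge: x = 0, z = 34 mm of rest. The ledge is an aluminium strip 8 mm thick and 200 mm wide along the low end of the plate; it stands 4 mm higher than the two boards, so a third is lifted over it and caught behind it.
- block_face (a point): Middle of the front face of the black block that carries the clip: x = 167, z = 21 mm of rest. 64 mm wide, 42 mm high, hinge cheeks up to z = 68 mm. It stops the boards: a 150 mm board has 17 mm of play between ledge and block.
- clip (a joint): Angle of the sprung steel clip arm, rad: 0 resting on the two boards, grows as it lifts (0.9 at most), about 0.21 over a third board. Hinge along y at x = 190, z = 58 mm of rest; the 46 mm wide arm runs down the slope from it to a knee at x = 120, z = 30 mm, which presses on the boards with 2 N (3 N over a third board).
- clip_lip (a point): Middle of the clip's free lower edge, along which runs a red bead; at rest at x = 81, z = 50 mm of rest. From the knee the lip turns up at 27 degrees for 44 mm. A board pushed up the slope along the top of the pile goes in under this edge, meets the smooth lip and lifts the arm by itself; this takes about 5 N.
- board_cream: Cream sample board, 150 x 50 x 15 mm, upper one of the two on the stand. Loose. Origin: centre of its underside; x along its length, up the slope.
- board_grey: Grey sample board, 150 x 50 x 15 mm, lower one of the two on the stand. Loose. Origin: centre of its underside; x along its length, up the slope.
- board_teal: Teal sample board, 150 x 50 x 15 mm, lying on the desk; not wanted. Origin: centre of its underside, x along its length.
- pot_teal: Teal tester pot, same size as the orange one, standing on the cork mat about 60 mm from the mat's centre towards the mat's -y end. Origin: centre of its underside.
- mug: White mug, 80 mm wide, 92 mm high, handle at its +y. Origin: centre of its underside.
- mouse: Black computer mouse, 100 x 58 x 35 mm. Origin: centre of its underside.
- notebook: Blue hardback notebook lying flat, 152 x 108 x 14 mm. Origin: centre of its underside.
- brush: Paint brush with a wooden handle lying on the desk, 200 mm long. Origin: middle of its length, on the desk.
- tape: Yellow roll of tape lying flat, 104 mm across, 36 mm high. Origin: centre of its underside.

How it is judged (in metres and radians):
On the way, in this order (a step that is already met when the one before it is completed fails the run):
1. the orange pot stands upright on the cork mat, let go (x of pot_orange in the frame of mat between -0.045 and 0.045 m and y of pot_orange in the frame of mat between -0.09 and 0.09 m and z of pot_orange in the frame of mat between 0 and 0.01 m and angle between pot_orange's own z axis and vertical below 0.1 rad and contact force between pot_orange and the fingers below 0.1 N), for 0.2 s.
2. the upper end of the orange board is under the clip, which it has lifted (x of board_orange in the frame of rest above 0.055 m and z of board_orange in the frame of rest between 0.024 and 0.052 m and value of joint clip above 0.1 rad), for 0.1 s.
At the end, for the whole second after the job is handed in: Pot upright on the mat. Orange board on the other two under the clip, painted face up: behind the ledge (centre 71 to 96 mm up the slope), flat within 4 mm and 0.08 rad, sideways within 12 mm, square within 0.12 rad; the other two still so placed; all at rest (x of pot_orange in the frame of mat between -0.045 and 0.045 m and y of pot_orange in the frame of mat between -0.09 and 0.09 m and z of pot_orange in the frame of mat between 0 and 0.01 m and angle between pot_orange's own z axis and vertical below 0.1 rad and x of board_orange in the frame of rest between 0.071 and 0.096 m and y of board_orange in the frame of rest between -0.012 and 0.012 m and z of board_orange in the frame of rest between 0.026 and 0.034 m and angle between the x axis of each of board_orange, board_cream, board_grey and the x axis of rest, either way round below 0.12 rad and angle between the z axis of each of board_orange, board_cream, board_grey and the z axis of rest, either way round below 0.08 rad and angle between each of board_orange, board_cream, board_grey's own z axis and vertical below 0.8 rad and x of board_cream in the frame of rest between 0.071 and 0.096 m and y of board_cream in the frame of rest between -0.012 and 0.012 m and z of board_cream in the frame of rest between 0.011 and 0.019 m and x of board_grey in the frame of rest between 0.071 and 0.096 m and y of board_grey in the frame of rest between -0.012 and 0.012 m and z of board_grey in the frame of rest between -0.004 and 0.004 m and value of joint clip between 0.16 and 0.27 rad and linear speed of each of board_orange, pot_orange below 0.01 m/s); the robot touches nothing.
It fails at once if a tester pot is tipped over (angle between any of pot_orange, pot_teal's own z axis and vertical above 0.6 rad).
It fails at once if a board already on the stand is shoved more than 30 mm (distance of any of board_cream, board_grey from where it was at the start of the episode above 0.03 m).
It fails at once if a bystander (teal board or pot, mug, mouse, notebook, brush, tape) is moved by more than 30 mm (distance of any of board_teal, pot_teal, mug, mouse, notebook, brush, tape from where it was at the start of the episode above 0.03 m).
It also fails if it takes over 51 s, if anything falls off the work surface, if the arm or the gripper's body presses on something with over 40 N, if the wrist force passes 120 N, or if a joint passes its speed limit or range.

## Working session

There is one attempt and no reset: what is moved stays moved. The work goes in short steps, Python scripts to look and compute and a shell command to move; the robot and the scene stay as the last step left them, time stands still between calls to the robot, and variables do not carry over. Pictures are saved under pics/ and viewed, at most 10 in all, crops included, and the job is handed in when it is done.

```bash
mkdir -p pics
python3 - <<'E'
from plant import state, viewer
import cv2
for n in ("scene","top"):
    cv2.imwrite(f"pics/{n}1.png",viewer.camera(n)); m=viewer.camera_model(n)
    print(n,m)
s=state();print(s)
print(viewer.camera_model("wrist"))
E
```

```text
scene {'camera_matrix': array([[572.0743181 ,   0.        , 311.45502052],
       [  0.        , 572.0743181 , 236.75753482],
       [  0.        ,   0.        ,   1.        ]]), 'view': array([[ 6.67555468e-01,  7.44550395e-01,  3.79570175e-03,
        -2.87144663e+02],
       [-4.12147787e-01,  3.65271806e-01,  8.34691985e-01,
         1.45876109e+02],
       [ 6.20083784e-01, -5.58767588e-01,  5.50703989e-01,
        -2.09952691e+03],
       [ 0.00000000e+00,  0.00000000e+00,  0.00000000e+00,
         1.00000000e+00]])}
top {'camera_matrix': array([[614.49019002,   0.        , 318.64220827],
       [  0.        , 614.49019002, 236.90950024],
       [  0.        ,   0.        ,   1.        ]]), 'view': array([[-7.29055271e-03, -9.99917271e-01, -1.05971170e-02,
        -7.24293626e+01],
       [ 9.89344926e-01, -8.75364470e-03,  1.45327186e-01,
        -5.20954899e+02],
       [-1.45407927e-01, -9.42468842e-03,  9.89326897e-01,
        -1.56045693e+03],
       [ 0.00000000e+00,  0.00000000e+00,  0.00000000e+00,
         1.00000000e+00]])}
{'t': 0.1, 'joints': array([ 6.89781213e+01,
[... 569 characters left out ...]
8402e-01]]), 'force': array([-0.78188655,  0.08124905, -0.02964198]), 'moment': array([-0.02849984, -0.01985891,  0.01469287]), 'grip_force': 0.0, 'width': 85.5365360067233}
{'camera_matrix': array([[412.97713564,   0.        , 313.92070087],
       [  0.        , 412.97713564, 246.73472292],
       [  0.        ,   0.        ,   1.        ]]), 'hand_eye': array([[-1.76247765e-05,  9.60293422e-01,  2.78992012e-01,
         6.97424198e+01],
       [ 9.99999998e-01,  2.32186850e-06,  5.51811548e-05,
        -3.67109069e-01],
       [ 5.23423172e-05,  2.78992013e-01, -9.60293421e-01,
        -1.42252958e+02],
       [ 0.00000000e+00,  0.00000000e+00,  0.00000000e+00,
         1.00000000e+00]])}
```

View pics/scene1.png

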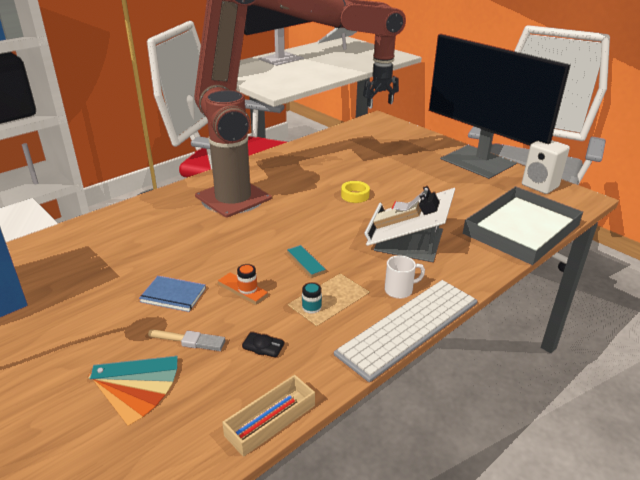

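View pics/top1.png

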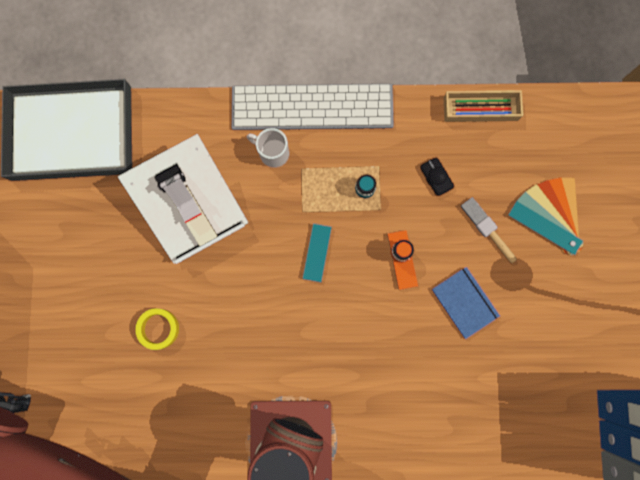

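The scene view shows the stand on the robot's left, and the mat and pots ahead. In the top view the orange board is around (402,260), with its pot at (402,250). The mat is (302–380,167–211), the teal pot (366,186) and the stand (183,200). I'll enlarge crops to measure these.

```bash
python3 - <<'E'
import cv2
im=cv2.imread("pics/top1.png")
a=im[130:270,110:255]; cv2.imwrite("pics/c1.png",cv2.resize(a,None,fx=4,fy=4,interpolation=cv2.INTER_CUBIC))
a=im[155:297,290:430]; cv2.imwrite("pics/c2.png",cv2.resize(a,None,fx=4,fy=4,interpolation=cv2.INTER_CUBIC))
E
cat > h.py <<'E'
import numpy as np, cv2
from plant import viewer,state
def project(name,P,pose=None):
    m=viewer.camera_model(name); P=np.atleast_2d(P).astype(float)
    if name=="wrist":
        p,R=pose; T=np.eye(4);T[:3,:3]=R;T[:3,3]=p; V=np.linalg.inv(T@m["hand_eye"])
    else: V=m["view"]
    c=P@V[:3,:3].T+V[:3,3]; c=c*[1,-1,-1]
    q=c@m["camera_matrix"].T; return q[:,:2]/q[:,2:]
def backproj(name,uv,z,pose=None):
    m=viewer.camera_model(name); uv=np.atleast_2d(uv).astype(float)
    if name=="wrist":
        p,R=pose; T=np.eye(4);T[:3,:3]=R;T[:3,3]=p; W=T@m["hand_eye"]
    else: W=np.linalg.inv(m["view"])
    d=np.c_[uv,np.ones(len(uv))]@np.linalg.inv(m["camera_matrix"]).T*[1,-1,-1]
    d=d@W[:3,:3].T; o=W[:3,3]; return o+d*((z-o[2])/d[:,2])[:,None]
E
```

```text
(no output)
```

View pics/c1.png

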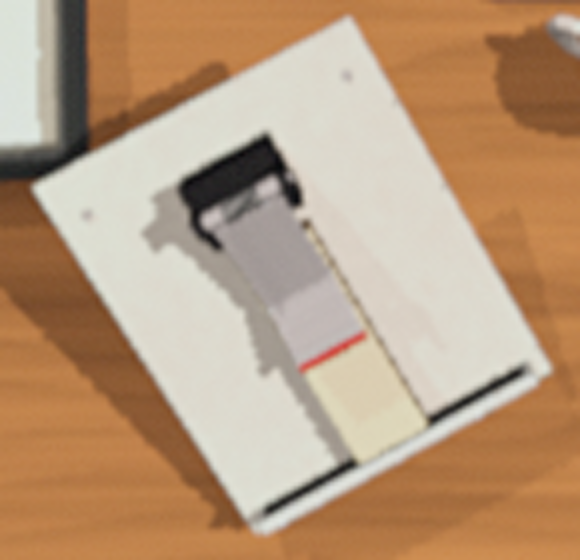

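View pics/c2.png

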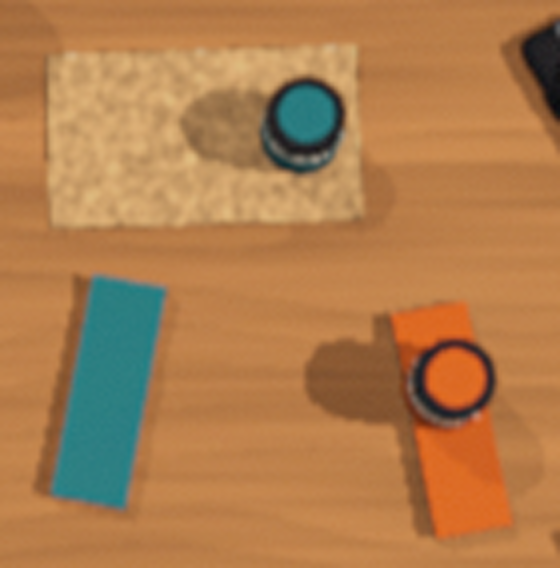

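The stand crop shows the plate corners at crop pixels (350,17), (33,185), (258,530) and (550,370), with red bead ends at (302,369) and (367,335). The other crop shows board corners (390,314), (466,301), (512,524) and (437,538), the orange lid at (453,380), and mat corners (48,55), (357,44), (363,216) and (52,227).

```bash
cat > m.py <<'E'
from h import *
from scipy.optimize import least_squares
f=lambda a,o:(np.array(a,float)+.5)/4-.5+o
b=backproj("top",f([(390,314),(466,301),(512,524),(437,538)],(290,155)),15)
mt=backproj("top",f([(48,55),(357,44),(363,216),(52,227)],(290,155)),4)
lid=backproj("top",f([(453,380)],(290,155)),83); tl=backproj("top",f([(305,115)],(290,155)),72)
print("board",b.round(1),"c",b.mean(0).round(1),"sides",np.linalg.norm(b-np.roll(b,-1,0),axis=1).round(1))
d=(b[0]+b[1]-b[2]-b[3]);print("yaw",np.degrees(np.arctan2(d[1],d[0])))
print("mat",mt.mean(0),np.linalg.norm(mt-np.roll(mt,-1,0),axis=1).round(1))
print("lid",lid,"teal",tl)
uv=f([(350,17),(33,185),(258,530),(550,370),(302,369),(367,335)],(110,130))
L=np.array([(248,-110,0),(248,110,0),(-16,110,0),(-16,-110,0),(81,23,50),(81,-23,50)],float)
def rot(y):
    c,s=np.cos(np.radians(30)),np.sin(np.radians(30)); cy,sy=np.cos(y),np.sin(y)
    return np.array([[cy,-sy,0],[sy,cy,0],[0,0,1]])@np.array([[c,0,-s],[0,1,0],[s,0,c]])
r=least_squares(lambda q:(project("top",L@rot(q[3]).T+q[:3])-uv).ravel(),[500,300,30,.5])
print("rest",r.x.round(2),np.degrees(r.x[3]),r.fun.reshape(-1,2).round(1))
R=rot(r.x[3]);print(R.round(3).tolist())
E
python3 m.py
```

```text
board [[ 532.2 -257.1   15. ]
 [ 540.4 -307.4   15. ]
 [ 393.2 -333.2   15. ]
 [ 384.5 -284.2   15. ]] c [ 462.6 -295.5   15. ] sides [ 50.9 149.4  49.8 150.1]
yaw 10.16520541226616
mat [ 656.50922353 -136.94685039    4.        ] [208.7 118.1 207.9 118.2]
lid [[ 479.49753424 -288.66066717   83.        ]] teal [[ 653.56491122 -199.60318865   72.        ]]
rest [5.2329e+02 2.1451e+02 2.6360e+01 5.0000e-01] 28.766391747246725 [[ 0.2  0.2]
 [ 0.3  0.5]
 [-0.4  0.6]
 [ 0.4  0.1]
 [-0.3 -0.5]
 [-0.2 -0.8]]
[[0.759, -0.481, -0.438], [0.417, 0.877, -0.241], [0.5, 0.0, 0.866]]
```

```bash
python3 -m handwheel '0.05 -0.03 0.03 0;0.09 -0.06 0.05 0;0.13 -0.1 0.08 0;0.17 -0.13 0.1 0;0.21 -0.17 0.1 0;0.25 -0.2 0.1 0;0.29 -0.24 0.1 0;0.33 -0.27 0.1 0' 1 30
python3 -m handwheel '0.02 -0.03 0 0;0.03 -0.04 0 0;0.03 -0.04 0 0;0.03 -0.04 0 0;0.03 -0.04 0 0;0.03 -0.04 0 0;0.03 -0.04 0 0;0.03 -0.04 0 0'
python3 - <<'E'
from h import *
s=state();np.savez("w1.npz",p=s["eef_pos"],R=s["eef_rot"])
im=viewer.camera("wrist");cv2.imwrite("pics/w1.png",im);print(s["t"],s["eef_pos"],s["joints"])
E
```

```text
t: 0.9
eef_pos: [443.8, 365.5, 330.7]
eef_rot: [[-0.971, 0.238, 0.0], [0.238, 0.971, 0.0], [-0.0, 0.0, -1.0]]
force: [0.0, 1.2, -0.1]
width: 85.1
grip_force: 0.0
t: 1.7
eef_pos: [472.3, 327.8, 330.7]
eef_rot: [[-0.971, 0.237, 0.0], [0.237, 0.971, 0.0], [-0.0, 0.0, -1.0]]
force: [-0.1, 0.6, 0.1]
width: 85.4
grip_force: 0.0
1.7 [472.28259581 327.7545579  330.68674269] [ 2.68995409e+01  3.09543989e+00  8.74396575e+01  3.12811110e-03
  8.94555533e+01 -4.93735133e+01]
```

View pics/w1.png

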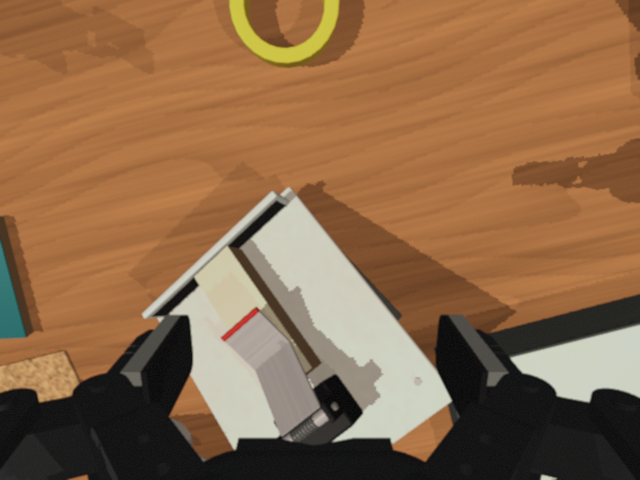

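Wrist view: stand in the middle, with bead ends at about (222,339) and (259,309), cream board corners by the ledge at about (195,277) and (231,247), and the mat at lower left. I'll compare this with the fit from the top camera.

```bash
cat >> m.py <<'E'
d=np.load("w1.npz");pose=(d["p"],d["R"])
L2=np.array([(81,23,50),(81,-23,50),(0,25,34),(0,-25,34),(-16,110,0),(248,110,0)],float)
def pr(q,LL=L2): return project("wrist",LL@rot(q[3]).T+q[:3],pose)
print("pred",pr(r.x).round(0).tolist())
obs=np.array([(259,309),(222,339),(231,247),(195,277),(297,190),(451,402)],float)
def res(q): return np.r_[(project("top",L@rot(q[3]).T+q[:3])-uv).ravel()*2,(pr(q)-obs).ravel()]
r2=least_squares(res,r.x,loss="soft_l1")
print("rest2",r2.x.round(2),np.degrees(r2.x[3]),"\n",res(r2.x).reshape(-1,2).round(1).tolist())
E
python3 m.py | tail -4
python3 - <<'E'
import cv2
im=cv2.imread("pics/w1.png")[170:420,130:460]
cv2.imwrite("pics/w1c.png",cv2.resize(im,None,fx=2.4,fy=2.4,interpolation=cv2.INTER_CUBIC))
E
```

```text
[[0.759, -0.481, -0.438], [0.417, 0.877, -0.241], [0.5, 0.0, 0.866]]
pred [[261.0, 306.0], [228.0, 335.0], [228.0, 243.0], [195.0, 273.0], [290.0, 185.0], [456.0, 391.0]]
rest2 [5.2364e+02 2.1355e+02 3.2810e+01 4.9000e-01] 28.132864045087373 
 [[2.3, -1.7], [0.9, -2.3], [-1.9, -0.4], [1.2, -0.0], [-0.7, -2.5], [-0.2, -2.9], [0.5, 0.5], [3.0, -0.1], [-5.2, -2.1], [-2.5, -1.7], [-6.8, -2.8], [5.0, -3.1]]
```

View pics/w1c.png

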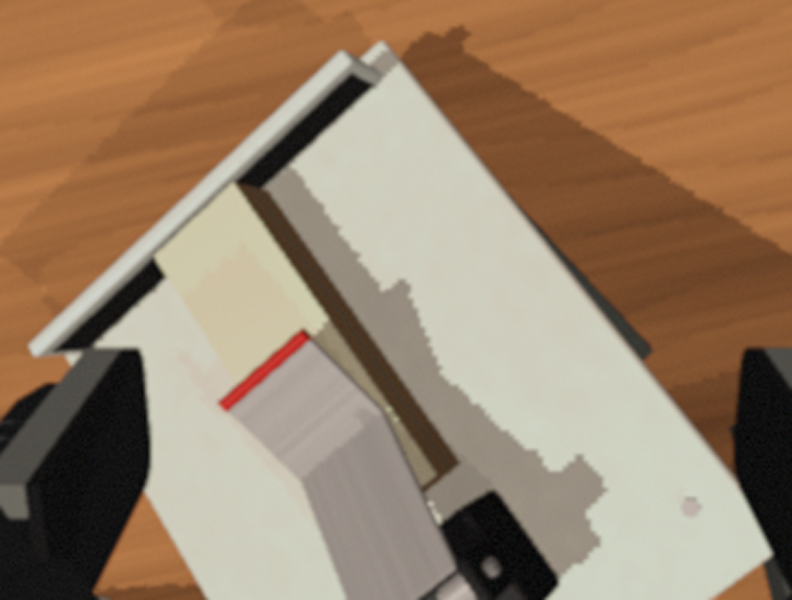

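```bash
cat >> m.py <<'E'
print("-----")
L3=np.r_[L2,[(-8,-100,34),(-8,100,34)]]
o3=np.array([(257.5,308.3),(222.5,339.6),(229,246.7),(194.6,278.3),(289.2,187.5),(451.7,400.4),(142.5,315.8),(272.5,191.7)])
# pose with hand-eye shift (3 mm unknown) free, weak prior
def res(q):
    global pose; pose=(d["p"]+q[4:7],d["R"])
    return np.r_[(project("top",L@rot(q[3]).T+q[:3])-uv).ravel()*2,(pr(q,L3)-o3).ravel(),q[4:7]/2]
r3=least_squares(res,np.r_[r.x,0,0,0])
print(r3.x.round(3),np.degrees(r3.x[3]));print(r3.fun[:-3].reshape(-1,2).round(1).tolist())
def res2(q):
    global pose; pose=(d["p"],d["R"]); return (pr(q,L3)-o3).ravel()
r4=least_squares(res2,r.x);print("wrist only",r4.x.round(2),np.degrees(r4.x[3]),r4.fun.reshape(-1,2).round(1).tolist())
E
python3 m.py | sed '1,/-----/d'
```

```text
[ 5.22689e+02  2.14190e+02  2.91040e+01  4.96000e-01 -3.29700e+00
  2.50200e+00 -4.26000e-01] 28.410339763184403
[[1.4, 0.0], [0.8, -0.0], [-1.4, 0.9], [0.9, 0.8], [-0.6, -1.1], [-0.4, -1.6], [1.3, 2.2], [2.4, 0.0], [-3.7, -0.2], [-2.2, -1.5], [-0.3, 1.5], [2.0, -2.3], [-0.2, -1.9], [0.5, 1.3]]
wrist only [5.2606e+02 2.1161e+02 2.9040e+01 4.9000e-01] 28.103090675482992 [[1.2, 2.3], [2.1, -0.1], [-3.5, -0.2], [-2.2, -1.8], [0.1, 1.8], [1.1, -1.4], [-0.4, -2.4], [0.9, 1.6]]
```

```bash
python3 -m handwheel '0 -0.05 0 0;0 -0.1 0 0;0 -0.15 0 0;0 -0.2 -0.02 0;0 -0.25 -0.04 0;0 -0.3 -0.06 0;0 -0.35 -0.08 0;0 -0.4 -0.1 0' 1
python3 -m handwheel '0.007 -0.05 -0.02 0;0.007 -0.1 -0.04 0;0.007 -0.15 -0.07 0;0.007 -0.19 -0.09 0;0.007 -0.217 -0.11 0;0.007 -0.217 -0.11 0;0.007 -0.217 -0.11 0;0.007 -0.217 -0.11 0'
python3 - <<'E'
from h import *
s=state();np.savez("w2.npz",p=s["eef_pos"],R=s["eef_rot"])
im=viewer.camera("wrist");cv2.imwrite("pics/w2.png",im);print(s["t"],s["eef_pos"],s["joints"])
E
```

```text
t: 2.55
eef_pos: [472.5, -56.7, 237.4]
eef_rot: [[-0.971, 0.238, 0.001], [0.238, 0.971, -0.0], [-0.001, 0.0, -1.0]]
force: [0.9, -0.2, 0.9]
width: 85.3
grip_force: 0.0
t: 3.35
eef_pos: [480.3, -271.5, 128.5]
eef_rot: [[-0.971, 0.238, 0.001], [0.238, 0.971, -0.0], [-0.001, -0.0, -1.0]]
force: [1.3, -0.5, 0.0]
width: 85.7
grip_force: 0.0
3.35 [ 480.26168338 -271.48836981  128.50236708] [-3.76819983e+01  8.20942256e+00  1.04063618e+02  2.10469843e-02
  6.76764931e+01 -1.13922619e+02]
```

View pics/w2.png

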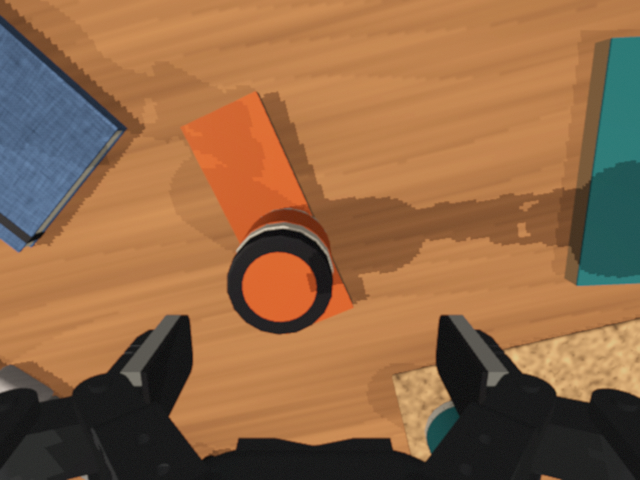

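Wrist: lid centre (280,286), near board corners (258,92) and (182,129), far-left corner (352,305).

Run:
```python
from h import *
d=np.load("w2.npz");pose=(d["p"],d["R"])
print(backproj("wrist",[(280,286)],83,pose),"\n",backproj("wrist",[(258,92),(182,129),(352,305)],15,pose))
```

```text
[[ 480.86097839 -289.03304277   83.        ]] 
 [[ 385.94966238 -282.25316099   15.        ]
 [ 395.08647886 -331.89209538   15.        ]
 [ 530.44418332 -257.81652921   15.        ]]
```

```bash
python3 -m handwheel '0 -0.0175 0 0;0 -0.0175 0 0;0 -0.0175 -0.03 0;0 -0.0175 -0.06 0;0 -0.0175 -0.08 0;0 -0.0175 -0.09 0;0 -0.0175 -0.09 0;0 -0.0175 -0.09 0' 1
python3 -m handwheel '0 0 0 0;0 0 0 0;0 0 0 0;0 0 0 0;0 0 0 0;0 0 0 0;0 0 0.02 0;0 0 0.04 0' 0 30
```

```text
t: 4.2
eef_pos: [480.5, -289.9, 38.8]
eef_rot: [[-0.971, 0.238, 0.001], [0.238, 0.971, -0.001], [-0.001, -0.001, -1.0]]
force: [-0.2, -0.5, 0.7]
width: 85.6
grip_force: 0.0
t: 5.0
eef_pos: [478.9, -288.9, 77.3]
eef_rot: [[-0.971, 0.239, -0.002], [0.239, 0.971, 0.001], [0.002, 0.001, -1.0]]
force: [-0.4, 0.2, -1.4]
width: 53.3
grip_force: 32.0
```

```bash
python3 -m handwheel '0 0.04 0.03 0;0 0.08 0.03 0;0 0.12 0.03 0;0.02 0.16 0.03 0;0.05 0.2 0.03 0;0.09 0.204 0.03 0;0.13 0.204 0.03 0;0.175 0.204 0.03 0'
python3 -m handwheel '0 0 0 0;0 0 0 0;0 0 -0.03 0;0 0 -0.05 0;0 0 -0.07 0;0 0 -0.07 0;0 0 -0.075 0;0 0 -0.075 0'
```

```text
t: 5.8
eef_pos: [655.6, -84.5, 107.5]
eef_rot: [[-0.971, 0.237, -0.001], [0.237, 0.971, -0.0], [0.001, -0.0, -1.0]]
force: [0.4, -1.1, -0.4]
width: 53.2
grip_force: 32.4
t: 6.6
eef_pos: [654.9, -85.8, 33.8]
eef_rot: [[-0.971, 0.239, 0.001], [0.239, 0.971, -0.0], [-0.001, -0.0, -1.0]]
force: [-0.4, 0.5, -0.9]
width: 53.5
grip_force: 32.4
```

```bash
python3 -m handwheel '0 0 -0.002 0;0 0 -0.003 0;0 0 -0.004 0;0 0 -0.005 0;0 0 -0.006 0;0 0 -0.006 0;0 0 -0.006 0;0 0 -0.006 0'
```

```text
t: 7.4
eef_pos: [655.0, -85.5, 28.2]
eef_rot: [[-0.971, 0.238, 0.0], [0.238, 0.971, -0.0], [-0.0, -0.0, -1.0]]
force: [-3.8, -0.2, 7.0]
width: 52.9
grip_force: 33.1
```

```bash
python3 -m handwheel '0 0 0 0;0 0 0 0;0 0 0 0;0 0 0.01 0;0 0 0.04 0;0 0 0.08 0;0 0 0.1 0;-0.02 0 0.11 0' 1
python3 -m handwheel '-0.04 -0.02 0 0.08;-0.08 -0.05 0 0.16;-0.12 -0.08 0 0.264;-0.16 -0.12 0 0.264;-0.2 -0.15 0 0.264;-0.228 -0.19 0 0.264;-0.228 -0.22 0 0.264;-0.228 -0.22 0 0.264'
python3 - <<'E'
from h import *
s=state();np.savez("w3.npz",p=s["eef_pos"],R=s["eef_rot"])
a=viewer.camera("wrist");b=viewer.camera("top")[150:300,290:440]
cv2.imwrite("pics/w3.png",np.hstack([cv2.resize(a,(440,330)),cv2.resize(b,(330,330))]));print(s["t"],s["eef_pos"],s["joints"])
E
```

```text
t: 8.2
eef_pos: [638.1, -86.2, 141.4]
eef_rot: [[-0.971, 0.238, 0.008], [0.238, 0.971, -0.002], [-0.008, 0.0, -1.0]]
force: [-0.3, -0.7, 0.1]
width: 85.4
grip_force: 0.0
t: 9.0
eef_pos: [405.9, -309.8, 138.3]
eef_rot: [[-0.986, -0.168, 0.002], [-0.168, 0.986, -0.003], [-0.001, -0.004, -1.0]]
force: [0.8, 0.3, -0.1]
width: 85.5
grip_force: 0.0
9.0 [ 405.89102702 -309.78844406  138.31094166] [-4.61661008e+01  1.85669970e+00  1.09735514e+02 -6.66238196e-02
  6.81923766e+01 -1.45837159e+02]
```

View pics/w3.png

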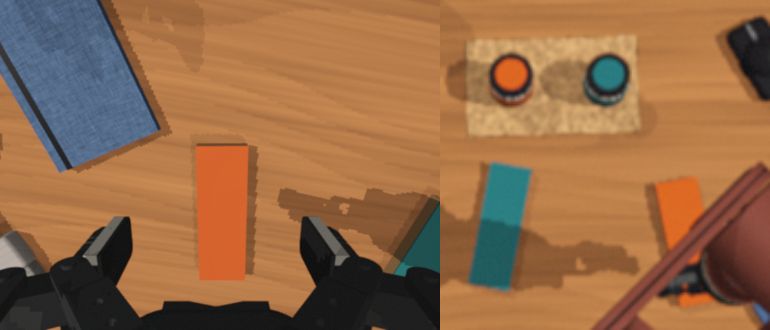

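The pot stands upright on the mat. In wrist pixels the board corners are near (285,212) and (361,212), far (291,406) and (356,406).

Run:
```python
from h import *
d=np.load("w3.npz");pose=(d["p"],d["R"])
b=backproj("wrist",[(285,212),(361,212),(291,406),(356,406)],15,pose);print(b)
u=(b[2]+b[3]-b[0]-b[1])/2;print(u,np.linalg.norm(u),np.degrees(np.arctan2(u[1],u[0])))
g=(b[0]+b[1])/2+17*u/np.linalg.norm(u);print("shift",g-pose[0],"tool y",np.degrees(np.arctan2(pose[1][1,1],pose[1][0,1])))
```

```text
[[ 393.20173932 -332.41420698   15.        ]
 [ 384.79864398 -283.46393351   15.        ]
 [ 539.67829409 -305.75863526   15.        ]
 [ 531.27398682 -257.44773074   15.        ]]
[146.4759488   26.33588724   0.        ] 148.8246704506834 10.192688760447908
shift [  -0.15912602    4.85767937 -123.31094166] tool y 99.69556228773192
```

```bash
python3 -m handwheel '0 0 0 0.004;0 0 -0.03 0.004;0 0 -0.06 0.004;0 0 -0.09 0.004;0 0 -0.12 0.004;0 0 -0.12 0.004;0 0 -0.12 0.004;0 0 -0.12 0.004'
```

```text
t: 9.9
eef_pos: [408.1, -306.0, 18.6]
eef_rot: [[-0.984, -0.18, 0.002], [-0.18, 0.984, -0.002], [-0.002, -0.002, -1.0]]
force: [0.5, -0.0, 0.1]
width: 85.4
grip_force: 0.0
```

```bash
python3 -m handwheel '-0.002 0.001 -0.01 0;-0.002 0.001 -0.015 0;-0.002 0.001 -0.015 0;-0.002 0.001 -0.015 0;-0.002 0.001 -0.015 0;-0.002 0.001 -0.015 0;-0.002 0.001 -0.015 0;-0.002 0.001 -0.015 0' 0 45
python3 -m handwheel '0 0 0 0;0 0 0 0;0 0 0.02 0;0 0 0.04 0;0 0 0.06 0;0 0 0.08 0;0 0 0.1 0;0 0 0.12 0'
```

```text
t: 10.7
eef_pos: [404.7, -304.5, 1.7]
eef_rot: [[-0.984, -0.179, -0.0], [-0.179, 0.984, 0.0], [0.0, 0.0, -1.0]]
force: [0.4, -0.3, -0.6]
width: 48.7
grip_force: 47.2
t: 11.5
eef_pos: [404.6, -304.4, 122.5]
eef_rot: [[-0.984, -0.179, -0.0], [-0.179, 0.984, 0.0], [0.0, 0.0, -1.0]]
force: [0.4, 0.3, -1.1]
width: 48.7
grip_force: 47.2
```

```bash
python3 -m handwheel '0 0.03 0.01 0;0 0.07 0.03 0;0 0.11 0.04 0;0 0.15 0.04 0;0 0.19 0.04 0.05;0 0.23 0.04 0.1;0 0.27 0.04 0.15;0 0.31 0.04 0.201'
python3 -m handwheel '0.005 0.03 0 0;0.01 0.06 0 0;0.015 0.09 0 0;0.02 0.12 0 0;0.025 0.14 0 0;0.03 0.157 0 0;0.033 0.162 0 0;0.033 0.162 0 0'
python3 - <<'E'
from h import *
s=state()
b=viewer.camera("scene")[130:310,280:480]; t=viewer.camera("top")[120:300,110:310]
cv2.imwrite("pics/s4.png",np.hstack([cv2.resize(x,(400,360),interpolation=2) for x in(b,t)]));print(s["t"],s["eef_pos"],s["force"],s["joints"])
E
```

```text
t: 12.3
eef_pos: [404.5, 7.0, 161.9]
eef_rot: [[-0.878, -0.478, 0.001], [-0.478, 0.878, -0.0], [-0.001, -0.001, -1.0]]
force: [1.5, 0.5, -1.3]
width: 48.7
grip_force: 47.3
t: 13.1
eef_pos: [437.8, 167.8, 161.6]
eef_rot: [[-0.879, -0.477, -0.0], [-0.477, 0.879, -0.0], [0.0, -0.0, -1.0]]
force: [0.3, -0.8, -0.7]
width: 48.8
grip_force: 47.2
13.1 [437.7940006  167.77562734 161.64925192] [ 0.29236698 -0.84297801 -0.67965587] [ 1.13248948e+01 -5.53324106e+00  1.14233165e+02 -1.11640640e-02
  7.13143326e+01 -1.07157278e+02]
```

View pics/s4.png

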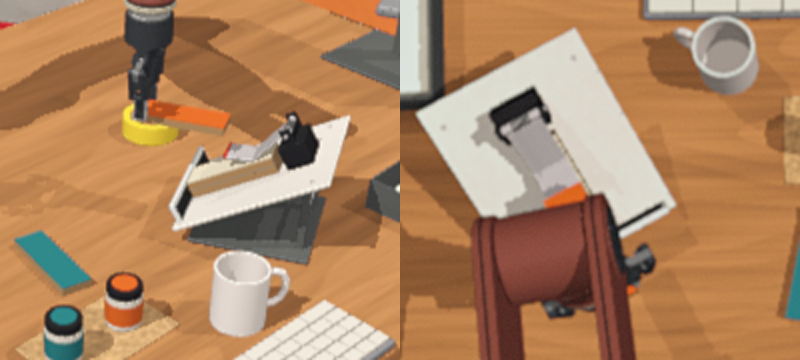

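The board is held level and in line with the pile, as the scene crop shows: orange at (190,115), just above the low end of the pile. Next I lower it until its upper end touches.

```bash
python3 -m handwheel '0 0 -0.03 0;0 0 -0.06 0;0 0 -0.068 0;0 0 -0.074 0;0 0 -0.08 0;0 0 -0.086 0;0 0 -0.09 0;0 0 -0.09 0'
```

```text
t: 14.0
eef_pos: [437.6, 166.8, 72.2]
eef_rot: [[-0.88, -0.475, -0.001], [-0.475, 0.88, -0.001], [0.001, -0.0, -1.0]]
force: [-4.7, -3.0, 1.9]
width: 48.6
grip_force: 47.7
```

```bash
python3 -m handwheel '-0.003 -0.002 -0.004 0;-0.003 -0.002 -0.008 0;-0.003 -0.002 -0.012 0;-0.003 -0.002 -0.016 0;-0.003 -0.002 -0.02 0;-0.003 -0.002 -0.024 0;-0.003 -0.002 -0.024 0;-0.003 -0.002 -0.024 0'
python3 - <<'E'
from h import *
s=state()
b=viewer.camera("scene")[155:275,330:480]
cv2.imwrite("pics/s5.png",cv2.resize(b,(750,600),interpolation=2));print(s["t"],s["eef_pos"],s["force"])
E
```

```text
t: 14.8
eef_pos: [434.2, 165.4, 47.3]
eef_rot: [[-0.879, -0.476, -0.001], [-0.476, 0.879, -0.0], [0.001, 0.0, -1.0]]
force: [-0.7, -1.2, 2.1]
width: 49.0
grip_force: 47.4
14.8 [434.20819704 165.37403141  47.34665624] [-0.74193467 -1.20410743  2.12913576]
```

View pics/s5.png

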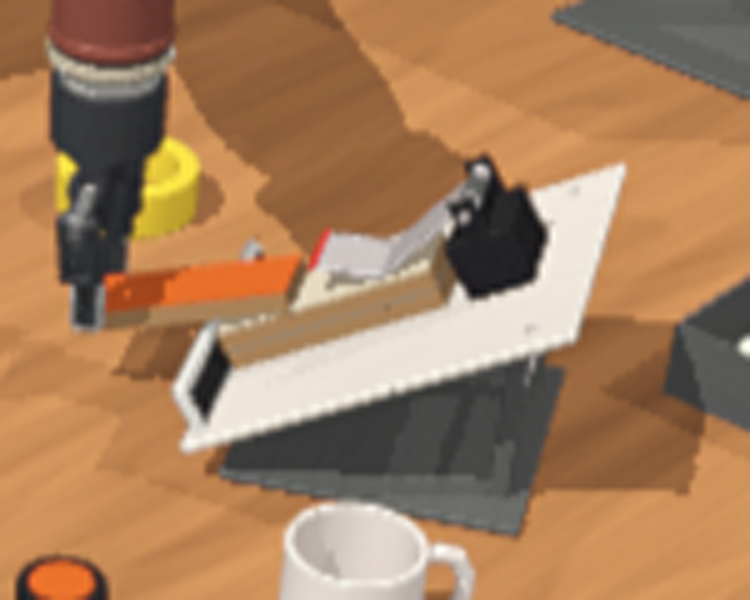

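The board is tilting as it rests on the pile (scene crop: orange end at (300,265), red bead at (320,245)). I'll keep tilting it, then push up the slope.

```bash
python3 -m handwheel '0 0 -0.005 0;0 0 -0.009 0;0.001 0 -0.013 0;0.003 0.002 -0.017 0;0.005 0.003 -0.02 0;0.005 0.003 -0.02 0;0.005 0.003 -0.02 0;0.005 0.003 -0.02 0'
python3 -m handwheel '0.004 0.002 0.003 0;0.008 0.004 0.005 0;0.011 0.006 0.008 0;0.015 0.008 0.01 0;0.019 0.01 0.012 0;0.023 0.012 0.015 0;0.023 0.012 0.015 0;0.023 0.012 0.015 0'
```

```text
t: 15.65
eef_pos: [438.0, 167.8, 26.5]
eef_rot: [[-0.88, -0.476, -0.004], [-0.476, 0.88, -0.002], [0.004, 0.001, -1.0]]
force: [-3.5, -3.7, 1.4]
width: 48.7
grip_force: 47.4
t: 16.45
eef_pos: [461.6, 180.3, 41.9]
eef_rot: [[-0.879, -0.476, -0.003], [-0.476, 0.879, -0.001], [0.003, 0.001, -1.0]]
force: [-4.9, -2.5, 3.4]
width: 48.6
grip_force: 47.3
```

```bash
cat > rs.py <<'E'
from h import *
def rest(p,o=(523,214,29),yaw=28.4):
    a=np.radians(yaw);c,s=np.cos(a),np.sin(a);d=np.array(p)-o;h=c*d[0]+s*d[1]
    return np.round([h*.866+d[2]*.5,-s*d[0]+c*d[1],-h*.5+d[2]*.866],1)
if __name__=="__main__":
    s=state();f=s["force"];print("rest TCP",rest(s["eef_pos"]),"F rest",rest(f,(0,0,0)))
E
python3 -m handwheel '0.004 0.002 0.002 0;0.008 0.004 0.004 0;0.012 0.006 0.006 0;0.016 0.008 0.008 0;0.019 0.01 0.01 0;0.023 0.0125 0.012 0;0.023 0.0125 0.012 0;0.023 0.0125 0.012 0'; python3 rs.py
```

```text
t: 17.25
eef_pos: [475.8, 189.1, 50.9]
eef_rot: [[-0.879, -0.477, -0.023], [-0.477, 0.879, -0.009], [0.024, 0.003, -1.0]]
force: [-29.1, -18.0, 16.7]
width: 48.7
grip_force: 49.4
rest TCP [-35.3   0.5  45.6] F rest [-21.2  -2.   31.5]
```

```bash
cat > seg.py <<'E'
from rs import *
import sys
def look():
    s=state();pose=(s["eef_pos"],s["eef_rot"]);out={}
    for n in("wrist","scene"):
        im=viewer.camera(n);cv2.imwrite(f"pics/raw_{n}_{s['t']:.2f}.png",im);H=cv2.cvtColor(im,cv2.COLOR_BGR2HSV)
        o=cv2.inRange(H,(5,190,150),(14,255,255)); r=cv2.inRange(H,(0,150,120),(3,255,255))|cv2.inRange(H,(174,150,120),(180,255,255))
        if n=="scene": 
            w=np.zeros_like(o);w[160:280,330:480]=255;o&=w;r&=w
        for k,m in(("orange",o),("red",r)):
            c=cv2.findContours(m,0,2)[0]
            if not c: print(n,k,"none");continue
            c=max(c,key=cv2.contourArea);b=cv2.boxPoints(cv2.minAreaRect(c))
            a=cv2.approxPolyDP(c,4 if n=="wrist" else 2,True)[:,0]
            print(n,k,cv2.contourArea(c),"poly",a.tolist(),"box",b.round(0).tolist());out[n,k]=a
    return pose,out
if __name__=="__main__":
    pose,_=look();print("rest TCP",rest(pose[0]),"mom",state()["moment"],"F",state()["force"])
    a=np.radians(28.4);Rz=cv2.Rodrigues(np.array([0,0,a]))[0];Ry=cv2.Rodrigues(np.array([0,-np.pi/6,0]))[0];R=Rz@Ry
    L=np.array([(81,-23,50),(81,23,50),(82,-23,73),(82,23,73),(0,-25,34),(0,25,34)])
    for n in("wrist","scene"):print(n,"pred bead rest/lifted, ledge",project(n,L@R.T+[523,214,29],pose).round(0).tolist())
E
python3 seg.py
```

```text
wrist orange 19727.5 poly [[246, 299], [253, 306], [246, 310], [245, 302], [240, 436], [308, 443], [387, 436], [383, 298]] box [[240.0, 298.0], [387.0, 298.0], [387.0, 443.0], [240.0, 443.0]]
wrist red none
scene orange 125.0 poly [[397, 209], [390, 205], [367, 211], [366, 217]] box [[365.0, 212.0], [396.0, 203.0], [397.0, 209.0], [366.0, 217.0]]
scene red 0.0 poly [[393, 199], [391, 204]] box [[391.0, 204.0], [393.0, 199.0], [393.0, 199.0], [391.0, 204.0]]
rest TCP [-35.3   0.5  45.6] mom [-2.48211383  4.38726277  0.12618356] F [-29.11004228 -17.316993    16.46034285]
wrist pred bead rest/lifted, ledge [[237.0, 719.0], [394.0, 719.0], [220.0, 805.0], [412.0, 804.0], [250.0, 416.0], [380.0, 416.0]]
scene pred bead rest/lifted, ledge [[393.0, 211.0], [396.0, 204.0], [390.0, 204.0], [393.0, 198.0], [372.0, 222.0], [376.0, 215.0]]
```

```bash
python3 - <<'E'
from rs import *
s=state();T=np.eye(4);T[:3,:3]=s["eef_rot"];T[:3,3]=s["eef_pos"];m=viewer.camera_model("wrist");W=T@m["hand_eye"];K=m["camera_matrix"]
import glob
im=cv2.imread(sorted(glob.glob("pics/raw_wrist*"))[-1]);H=cv2.cvtColor(im,cv2.COLOR_BGR2HSV);o=cv2.inRange(H,(4,120,80),(16,255,255))
P=[]
for row in range(302,436,12):
    c=np.where(o[row,200:440])[0]+200;w=np.ptp(c)+1
    dd=50*K[0,0]/w; u=(c[0]+c[-1])/2
    p=np.array([(u-K[0,2])/K[0,0],-(row-K[1,2])/K[1,1],-1])*dd
    P.append(W[:3,:3]@p+W[:3,3]);print(row,c[0],c[-1],rest(P[-1]))
for cc in((250,150),(400,150)):pass
E
cat > cr.py <<'E'
E
ls pics
```

```text
302 200 439 [-32.6   0.5 117.6]
314 200 439 [-30.2   0.5 117. ]
326 200 439 [-27.8   0.5 116.3]
338 244 439 [-26.3   6.4  95.9]
350 243 385 [-24.2  -0.5  54.9]
362 243 386 [-20.1  -0.3  54.8]
374 242 386 [-16.1  -0.5  54.8]
386 240 387 [-12.3  -0.7  56.7]
398 240 387 [-8.4 -0.6 55.7]
410 240 387 [-4.5 -0.6 54.6]
422 239 387 [-0.7 -0.8 54.5]
434 239 388 [ 3.  -0.6 54.5]
c1.png
c2.png
raw_scene_17.25.png
raw_wrist_17.25.png
s4.png
s5.png
scene1.png
top1.png
w1.png
w1c.png
w2.png
w3.png
```

Run:
```python
from rs import *
a=np.radians(28.4);R=cv2.Rodrigues(np.array([0,0,a]))[0]@cv2.Rodrigues(np.array([0,-np.pi/6,0]))[0]
for f in("scene1","raw_scene_17.25"):
    im=cv2.imread(f"pics/{f}.png").astype(int);q=im[180:225,375:410]
    red=(q[...,2]-np.maximum(q[...,1],q[...,0]));ys,xs=np.where((red>50)&(abs(q[...,1]-q[...,0])<45))
    print(f,[(x+375,y+180,red[y,x]) for y,x in zip(ys,xs)])
for z in(29,39):print(z,project("scene",np.array([(81,-23,50),(81,23,50),(-8,-100,34),(-8,100,34),(248,-110,0),(-16,-110,0)])@R.T+[523,214,z]).round(1).tolist())
im=cv2.imread("pics/scene1.png")[180:260,360:460];cv2.imwrite("pics/x.png",im)
```

```text
scene1 [(np.int64(395), np.int64(201), np.int64(122)), (np.int64(396), np.int64(201), np.int64(52)), (np.int64(400), np.int64(201), np.int64(56)), (np.int64(401), np.int64(201), np.int64(54)), (np.int64(409), np.int64(201), np.int64(55)), (np.int64(379), np.int64(202), np.int64(51)), (np.int64(381), np.int64(202), np.int64(52)), (np.int64(394), np.int64(202), np.int64(119)), (np.int64(395), np.int64(202), np.int64(102)), (np.int64(378), np.int64(203), np.int64(51)), (np.int64(394), np.int64(203), np.int64(134)), (np.int64(393), np.int64(204), np.int64(118)), (np.int64(394), np.int64(204), np.int64(107)), (np.int64(377), np.int64(205), np.int64(53)), (np.int64(393), np.int64(205), np.int64(146)), (np.int64(394), np.int64(205), np.int64(66)), (np.int64(392), np.int64(206), np.int64(118)), (np.int64(393), np.int64(206), np.int64(129)), (np.int64(376), np.int64(207), np.int64(52)), (np.int64(390), np.int64(207), np.int64(51)), (np.int64(391), np.int64(207), np.int64(59)), (np.int64(392), np.int64(207), np.int64(144)), (np.int64(393), np.int64(207), np.int64(91)), (np.int64(392), np.int64
[... 7883 characters left out ...]
nt64(375), np.int64(212), np.int64(88)), (np.int64(389), np.int64(212), np.int64(61)), (np.int64(390), np.int64(212), np.int64(52)), (np.int64(375), np.int64(213), np.int64(95)), (np.int64(385), np.int64(213), np.int64(63)), (np.int64(386), np.int64(213), np.int64(57)), (np.int64(375), np.int64(214), np.int64(90)), (np.int64(381), np.int64(214), np.int64(63)), (np.int64(382), np.int64(214), np.int64(56)), (np.int64(375), np.int64(215), np.int64(69)), (np.int64(379), np.int64(215), np.int64(51))]
29 [[392.9, 210.7], [396.1, 203.8], [364.2, 234.6], [379.7, 204.4], [444.5, 223.4], [365.9, 245.7]]
39 [[393.1, 207.9], [396.4, 201.1], [364.4, 231.9], [379.9, 201.9], [444.9, 220.5], [366.0, 243.1]]
```

```bash
cat >> m.py <<'E'
print("=====")
pose=(d["p"],d["R"])
f2=lambda a:(np.array(a,float)+.5)/5-.5+np.array([330,155])
Lb=np.array([(81,23,50),(81,-23,50)],float)
def res5(q,full=False):
    w=lambda LL:LL@rot(q[3]).T+q[:3]
    a=(project("top",w(L))-uv)*2.5; b=(project("scene",w(Lb))-[(395.5,200.5),(392,208.5)])*3.5
    c=pr(q,L3)-o3; e=(project("scene",w(np.array([(-8.,-100,34)])))-f2([(178,383)]))*2
    return np.r_[a.ravel(),b.ravel(),c.ravel(),e.ravel()]
for z in (None,29,34,39):
    if z is None: q=least_squares(res5,r.x,loss="soft_l1").x
    else: q=np.r_[least_squares(lambda q:res5(np.r_[q[:2],z,q[2]]),r.x[[0,1,3]],loss="soft_l1").x,0][[0,1,3,2]]; q[2]=z
    F=res5(q);print(q.round(2),np.degrees(q[3]).round(2),"cost",(F@F).round(1),F.reshape(-1,2).round(1).tolist())
E
python3 m.py | sed '1,/=====/d'
```

```text
[5.2188e+02 2.1225e+02 3.7260e+01 5.0000e-01] 28.6 cost 166.8 [[1.2, -1.7], [-0.3, -0.6], [-1.7, 1.4], [1.9, 0.1], [-0.8, -1.8], [-0.3, -2.8], [0.7, 3.7], [1.7, -0.3], [0.5, 2.0], [0.9, 0.7], [-5.3, -1.4], [-4.3, -2.1], [-0.8, -1.0], [6.0, -0.9], [-3.0, -1.6], [-0.4, -1.3], [-2.8, 2.6]]
[5.2381e+02 2.1257e+02 2.9000e+01 5.0000e-01] 28.79 cost 425.6 [[1.9, -1.0], [1.8, 0.2], [0.2, 0.7], [2.5, -0.7], [0.7, -2.2], [0.9, -3.1], [1.7, 12.1], [3.0, 8.3], [2.5, -0.1], [3.7, -1.9], [-2.9, -2.0], [-1.2, -3.1], [0.1, -0.6], [3.9, -5.8], [1.1, -3.1], [1.0, -0.9], [-1.9, 7.5]]
[5.2265e+02 2.1243e+02 3.4000e+01 5.0000e-01] 28.72 cost 203.6 [[1.2, -1.4], [0.3, -0.2], [-1.0, 1.2], [2.1, -0.3], [-0.3, -1.9], [0.0, -2.9], [1.1, 7.0], [2.3, 3.1], [1.4, 1.2], [2.1, -0.4], [-4.3, -1.7], [-3.0, -2.5], [-0.4, -0.9], [5.3, -3.0], [-1.3, -2.1], [0.2, -1.2], [-2.4, 4.5]]
[5.2150e+02 2.1223e+02 3.9000e+01 5.0000e-01] 28.62 cost 183.4 [[0.8, -1.9], [-1.0, -0.6], [-2.1, 1.6], [1.7, 0.2], [-1.2, -1.7], [-0.7, -2.7], [0.5, 1.9], [1.6, -2.1], [0.1, 2.5], [0.4, 1.2], [-5.8, -1.3], [-4.9, -1.8], [-1.0, -1.2], [6.6, -0.1], [-3.8, -1.2], [-0.7, -1.4], [-2.9, 1.6]]
```

```bash
sed -i 's/o=(523,214,29),yaw=28.4/o=(522,212.3,37.3),yaw=28.6/' rs.py; python3 -m handwheel '-0.006 -0.004 0.002 0;-0.011 -0.007 0.003 0;-0.011 -0.007 0.003 0;-0.011 -0.007 0.003 0;-0.011 -0.007 0.003 0;-0.011 -0.007 0.003 0;-0.011 -0.007 0.003 0;-0.011 -0.007 0.003 0' ; python3 rs.py
```

```text
t: 18.15
eef_pos: [474.6, 186.0, 57.5]
eef_rot: [[-0.88, -0.476, -0.001], [-0.476, 0.88, -0.0], [0.001, 0.0, -1.0]]
force: [-3.1, -1.5, -5.5]
width: 48.9
grip_force: 47.3
rest TCP [-36.9  -0.4  44.6] F rest [-5.8  0.2 -3.1]
```

```bash
python3 -m handwheel '0.004 0.002 0.0025 0;0.008 0.004 0.005 0;0.012 0.006 0.0075 0;0.015 0.008 0.01 0;0.019 0.0104 0.0125 0;0.019 0.0104 0.0125 0;0.019 0.0104 0.0125 0;0.019 0.0104 0.0125 0' ; python3 rs.py
```

```text
t: 18.95
eef_pos: [494.4, 196.6, 70.7]
eef_rot: [[-0.88, -0.476, 0.002], [-0.476, 0.88, 0.0], [-0.002, -0.0, -1.0]]
force: [2.9, 1.5, -3.0]
width: 48.7
grip_force: 48.6
rest TCP [-10.8  -0.6  44.8] F rest [ 1.3 -0.1 -4.2]
```

```bash
python3 -m handwheel '0.004 0.002 0.0025 0;0.008 0.004 0.005 0;0.012 0.006 0.0075 0;0.015 0.008 0.01 0;0.019 0.0104 0.0125 0;0.021 0.0115 0.0135 0;0.021 0.0115 0.0135 0;0.021 0.0115 0.0135 0' ; python3 rs.py;python3 seg.py
```

```text
t: 19.75
eef_pos: [515.4, 208.2, 84.2]
eef_rot: [[-0.88, -0.476, 0.002], [-0.476, 0.88, 0.001], [-0.002, -0.0, -1.0]]
force: [1.2, 1.1, -3.2]
width: 48.9
grip_force: 48.6
rest TCP [16.8 -0.5 44.5] F rest [-0.3  0.4 -3.5]
wrist orange 8589.5 poly [[245, 303], [246, 341], [250, 333], [254, 339], [266, 330], [275, 342], [277, 336], [324, 369], [342, 359], [360, 371], [368, 391], [368, 428], [373, 435], [386, 435], [383, 299], [269, 299], [275, 301], [266, 302], [270, 311], [262, 318], [258, 307], [257, 314]] box [[245.0, 299.0], [386.0, 299.0], [386.0, 435.0], [245.0, 435.0]]
wrist red none
scene orange 66.5 poly [[337, 268], [338, 274], [348, 272], [346, 268]] box [[336.0, 267.0], [348.0, 267.0], [348.0, 274.0], [336.0, 274.0]]
scene red 0.0 poly [[391, 196], [389, 200]] box [[389.0, 200.0], [391.0, 196.0], [391.0, 196.0], [389.0, 200.0]]
rest TCP [16.8 -0.5 44.5] mom [ 0.07759983 -0.00361657  0.02622592] F [ 1.84821455  1.32130352 -2.84243594]
wrist pred bead rest/lifted, ledge [[255.0, 500.0], [387.0, 500.0], [244.0, 531.0], [400.0, 531.0], [262.0, 277.0], [377.0, 277.0]]
scene pred bead rest/lifted, ledge [[393.0, 211.0], [396.0, 204.0], [390.0, 204.0], [393.0, 198.0], [372.0, 222.0], [376.0, 215.0]]
```

Run:
```python
from rs import *
import glob
s=state();T=np.eye(4);T[:3,:3]=s["eef_rot"];T[:3,3]=s["eef_pos"];m=viewer.camera_model("wrist");W=T@m["hand_eye"];K=m["camera_matrix"]
for row,a,b in((300,245,384),(430,240,386.5)):
    dd=50*K[0,0]/(b-a);p=np.array([((a+b)/2-K[0,2])/K[0,0],-(row-K[1,2])/K[1,1],-1])*dd
    print(rest(W[:3,:3]@p+W[:3,3]))
R=cv2.Rodrigues(np.array([0,0,np.radians(28.6)]))[0]@cv2.Rodrigues(np.array([0,-np.pi/6,0]))[0]
print(project("wrist",np.array([(0,25,34),(-8,25,34),(0,60,34),(-8,60,34.)])@R.T+[522,212.3,37.3],(s["eef_pos"],s["eef_rot"])).round(0).tolist())
im=cv2.imread(sorted(glob.glob("pics/raw_wrist*"))[-1])
for c in(210,314,420):print(c,[tuple(int(v) for v in im[r,c]) for r in range(240,310,4)])
```

```text
[ 9.8 -1.2 54. ]
[53.8 -1.7 51.1]
[[378.0, 281.0], [377.0, 262.0], [463.0, 281.0], [461.0, 262.0]]
210 [(64, 106, 161), (61, 106, 161), (67, 112, 168), (68, 114, 172), (67, 113, 169), (98, 125, 161), (176, 187, 192), (196, 209, 213), (207, 218, 213), (212, 218, 213), (154, 166, 171), (33, 34, 37), (20, 21, 23), (193, 209, 208), (198, 213, 213), (197, 213, 212), (198, 214, 213), (197, 213, 213)]
314 [(66, 113, 169), (65, 110, 167), (64, 107, 162), (67, 111, 169), (66, 111, 167), (134, 150, 167), (181, 193, 198), (191, 203, 208), (197, 209, 213), (195, 207, 211), (113, 123, 126), (109, 133, 143), (172, 201, 213), (172, 201, 212), (167, 196, 213), (49, 105, 210), (50, 105, 211), (50, 105, 211)]
420 [(59, 101, 155), (58, 99, 152), (61, 103, 157), (63, 106, 160), (63, 106, 162), (144, 159, 168), (194, 206, 210), (197, 209, 211), (203, 215, 213), (202, 215, 213), (126, 136, 140), (20, 21, 23), (36, 40, 41), (197, 213, 213), (197, 213, 213), (197, 212, 213), (155, 169, 175), (136, 150, 160)]
```

The lower end is clearly behind the ledge: in wrist column 314 the ledge ends at row 280, cream shows at rows 285–297, and orange starts at 298. I'll ease it down, release and retreat.

```bash
python3 -m handwheel '0.001 0.0005 -0.002 0;0.002 0.001 -0.004 0;0.002 0.001 -0.004 0;0.002 0.001 -0.004 0;0.002 0.001 -0.004 0;0.002 0.001 -0.004 0;0.002 0.001 -0.004 0;0.002 0.001 -0.004 0'; python3 rs.py
python3 -m handwheel '0 0 0 0;0 0 0 0;0 0 0 0;0 0 0 0;0 0 0.005 0;-0.005 -0.003 0.02 0;-0.02 -0.011 0.05 0;-0.04 -0.022 0.09 0' 1; python3 rs.py
python3 -m handwheel '-0.02 -0.01 0.03 0;-0.03 -0.02 0.06 0;-0.04 -0.03 0.1 0;-0.04 -0.03 0.12 0;-0.04 -0.03 0.12 0;-0.04 -0.03 0.12 0;-0.04 -0.03 0.12 0;-0.04 -0.03 0.12 0'; python3 seg.py
```

```text
t: 20.65
eef_pos: [516.8, 208.9, 79.8]
eef_rot: [[-0.88, -0.476, 0.0], [-0.476, 0.88, 0.0], [-0.0, -0.0, -1.0]]
force: [-0.1, 0.2, -0.3]
width: 48.7
grip_force: 49.1
rest TCP [15.9 -0.5 39.9] F rest [-0.1  0.3 -0.3]
t: 21.45
eef_pos: [475.3, 186.5, 169.2]
eef_rot: [[-0.879, -0.476, -0.003], [-0.476, 0.879, -0.001], [0.003, 0.001, -1.0]]
force: [0.9, -1.5, 1.0]
width: 85.2
grip_force: 0.0
rest TCP [ 19.8  -0.3 140.9] F rest [ 0.5 -1.8  0.9]
t: 22.25
eef_pos: [436.0, 156.9, 287.9]
eef_rot: [[-0.879, -0.476, -0.003], [-0.476, 0.879, -0.001], [0.003, 0.001, -1.0]]
force: [0.5, 1.1, -0.3]
width: 85.3
grip_force: 0.0
wrist orange 4112.0 poly [[346, 306], [297, 306], [295, 441], [297, 391], [319, 382], [348, 382]] box [[295.0, 306.0], [348.0, 306.0], [348.0, 441.0], [295.0, 441.0]]
wrist red 310.5 poly [[299, 390], [299, 395], [354, 394], [353, 389]] box [[299.0, 389.0], [354.0, 389.0], [354.0, 395.0], [299.0, 395.0]]
scene orange 97.0 poly [[401, 208], [395, 208], [393, 205], [381, 208], [374, 216]] box [[372.0, 211.0], [399.0, 202.0], [401.0, 208.0], [374.0, 216.0]]
scene red 0.0 poly [[390, 200]] box [[390.0, 200.0], [390.0, 200.0], [390.0, 200.0], [390.0, 200.0]]
rest TCP [ 36.9  -7.5 268.1] mom [ 0.00304929 -0.03193011 -0.03031709] F [-0.05841263  0.35985186  0.30804033]
wrist pred bead rest/lifted, ledge [[299.0, 385.0], [351.0, 385.0], [298.0, 389.0], [353.0, 389.0], [298.0, 296.0], [350.0, 296.0]]
scene pred bead rest/lifted, ledge [[393.0, 211.0], [396.0, 204.0], [390.0, 204.0], [393.0, 198.0], [372.0, 222.0], [376.0, 215.0]]
```

Run:
```python
from rs import *
import glob
s=state();pose=(s["eef_pos"],s["eef_rot"])
R=cv2.Rodrigues(np.array([0,0,np.radians(28.6)]))[0]@cv2.Rodrigues(np.array([0,-np.pi/6,0]))[0]
P=lambda n,L:project(n,np.array(L,float)@R.T+[522,212.3,37.3],pose).round(1).tolist()
for n in("wrist","scene"):
    print(n,"ledge in",P(n,[(0,25,34),(0,-25,34)]),"board low x=1,5,9",P(n,[(x,y,45) for x in(1,5,9) for y in(25,-25)]),"x=75",P(n,[(75,25,45),(75,-25,45)]),"bead",P(n,[(82,23,73),(82,-23,73)]),"bead30",P(n,[(83.5,23,82),(83.5,-23,82)]))
im=cv2.imread(sorted(glob.glob("pics/raw_wrist*"))[-1]);H=cv2.cvtColor(im,cv2.COLOR_BGR2HSV);o=cv2.inRange(H,(4,190,80),(16,255,255))
for r in range(304,386,8):
    c=np.where(o[r,270:380])[0]+270;print(r,c.min() if len(c) else 0,c.max() if len(c) else 0)
print([(r,tuple(int(v) for v in im[r,322])) for r in range(284,312,2)])
h=cv2.cvtColor(cv2.imread(sorted(glob.glob("pics/raw_scene*"))[-1]),cv2.COLOR_BGR2HSV);m=cv2.inRange(h,(0,150,100),(3,255,255))|cv2.inRange(h,(172,130,100),(180,255,255));ys,xs=np.where(m[185:220,380:405]);print(list(zip((xs+380).tolist(),(ys+185).tolist())))
```

```text
wrist ledge in [[349.4, 297.2], [296.9, 297.3]] board low x=1,5,9 [[350.4, 296.8], [296.4, 296.9], [350.5, 301.1], [296.3, 301.3], [350.7, 305.5], [296.3, 305.6]] x=75 [[352.5, 380.7], [295.7, 380.9]] bead [[353.3, 392.3], [296.6, 392.5]] bead30 [[354.4, 395.5], [296.1, 395.7]]
scene ledge in [[375.9, 212.4], [372.1, 219.9]] board low x=1,5,9 [[374.7, 209.5], [370.9, 217.0], [375.8, 209.2], [372.0, 216.7], [376.8, 208.9], [373.0, 216.3]] x=75 [[394.8, 203.1], [391.4, 210.6]] bead [[393.0, 195.4], [389.7, 202.2]] bead30 [[392.2, 192.9], [388.9, 199.7]]
304 0 0
312 297 347
320 297 347
328 296 347
336 296 347
344 296 348
352 296 348
360 296 348
368 296 348
376 296 348
384 295 348
[(284, (60, 103, 157)), (286, (101, 126, 155)), (288, (170, 185, 195)), (290, (166, 178, 183)), (292, (182, 194, 199)), (294, (187, 199, 203)), (296, (176, 188, 192)), (298, (88, 98, 101)), (300, (147, 176, 188)), (302, (165, 194, 205)), (304, (134, 166, 193)), (306, (49, 93, 194)), (308, (41, 88, 192)), (310, (43, 88, 193))]
[(392, 196), (391, 198), (390, 200)]
```

The measurements agree. The board is centred about 84 mm up the slope, 1–2 mm off sideways, square and flat, and the bead is at the height expected over a third board. Handing in.

```bash
python3 -c "
from plant import ticket
print(ticket.close_job())"
```

```text
the job is handed in; nothing more can be done
None
```

I handed the job in with the orange pot upright on the cork mat and the orange board under the clip behind the ledge; by my last camera measurement the board is square, about 84 mm up the slope and 1–2 mm off centre, but `close_job()` returned no verdict.

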